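# Push an offcut through a sprung flap into the offcut bin

### The job

Clear the small board offcut off the machine deck without picking it up: push the sprung flap in the fence well open with one finger and, while that finger still holds it open, push the offcut through the opening with the other finger so that it drops into the bin behind. The offcut must not push against the flap. Then let the flap swing shut, and leave everything else where it is.

Things in the scene. Friction and masses are not known exactly. Their poses are not given: they have to be found in the camera images.
- deck: The fixed station: a dark steel deck plate on a white base, top 90 mm above the table, spanning x -200 to 0 mm and y -200 to 200 mm. Origin at table level below the fence line; x points from the deck through the fence to the bin (roughly away from the robot), y along the fence to the left, z up. At y +165 and -165 mm, just behind the fence, are small fixed air cylinders, under 115 mm high.
- gate (a point): Middle of the fence opening at deck-top height (deck frame x 0, y -10, z 90 mm); axes as the deck's. The aluminium fence stands on the deck's far edge, x -5 to 5 mm, top 130 mm above the table. Its one opening runs from y -80 to +60 mm (deck frame), is open at the top, and is closed by the flap. At x 0 the deck ends and a steep apron leads down into the bin.
- bin (a point): Middle of the floor of the fixed blue open bin behind the fence (deck frame x 98, y 0, z 10 mm); axes as the deck's. The bin spans x 6 to 190 mm, y -105 to 105 mm in the deck frame; rim 65 mm above the table, 25 mm below the deck top.
- flap (a joint): Flap angle, rad: 0 shut (in line with the fence), grows as it is pushed towards the bin (deck +x), stop at 1.6. Hinged on a vertical pin at the left (+y) end of the opening, deck frame x 0, y 55 mm. A spring shuts it: about 0.06 N m when shut, 0.18 N m at 1 rad, so about 2 to 5 N at a fingertip; let go, it shuts within about a second.
- flap_pin (a point): The steel flap, an upright plate 5 mm thick, reaching from 3 to 127 mm from its hinge pin, lower edge 3 mm and upper edge 39 mm above the deck top. Origin on the hinge pin at the plate's lower edge; the plate extends along its own -y, and z is up. It turns with the joint (at 0 its axes are the deck's).
- flap_edge (a point): Top corner of the flap at its free end, 127 mm from the pin, 129 mm above the table.
- offcut: The offcut: a small piece of laminated board, brown core with white upper and lower faces, 44 x 34 x 28 mm (its x, y, z), about 50 g, lying flat on the deck on the robot's side of the flap, its long side (x) pointing roughly at the flap, up to about 15 degrees askew. Origin at the centre of its underside.
- roller: Bystander: aluminium guide roller, ring 44 mm across, 25 mm high, on the deck towards the left. Origin centre of underside.
- star_knob: Bystander: black star-shaped hand knob, 42 mm across, 32 mm high with its stud, on the deck to the right of the opening. Origin centre of underside.
- edging_roll: Bystander: wood-coloured roll of edging, 110 mm across, 23 mm high, on the table at the left. Origin centre of underside.
- screwdriver: Bystander: screwdriver lying on the table at the right.
- cleaner: Bystander: white bottle, 60 mm across, 150 mm high, on the table at the left. Origin centre of underside.
- air_cylinder: Bystander: small aluminium air cylinder, 50 x 45 x 45 mm with a rod, on the table at the right. Origin centre of underside.

How it is judged:
On the way, in this order (a step that is already met when the one before it is completed fails the run):
1. a finger holds the flap open (over 0.6 rad) while the offcut's centre is still on the robot's side of the fence (value of joint flap above 0.6 rad and contact force between the fingers and flap above 0.2 N and x of offcut in the frame of deck below 0 m and height (world z) of offcut above 0.08 m), for 0.1 s.
2. the offcut's centre passes the fence line through the opening while a finger still holds the flap open (over 0.6 rad) (value of joint flap above 0.6 rad and contact force between the fingers and flap above 0.2 N and x of offcut in the frame of deck above 0.002 m and y of offcut in the frame of deck between -0.08 and 0.06 m).
At the end, for the whole second after the job is handed in: The offcut lies at rest in the bin (its origin inside the bin's outline and less than 75 mm above the table) and the flap is shut to within 0.08 rad (x of offcut in the frame of deck between 0.005 and 0.19 m and y of offcut in the frame of deck between -0.105 and 0.105 m and height (world z) of offcut below 0.075 m and linear speed of offcut below 0.02 m/s and value of joint flap below 0.08 rad); the robot touches nothing.
It fails at once if the offcut is lifted more than 15 mm off the deck (height (world z) of offcut above 0.105 m).
It fails at once if the offcut pushes against the flap (over 1.5 N) (contact force between offcut and flap above 1.5 N).
It fails at once if a bystander is moved more than 20 mm (distance of any of roller, star_knob, edging_roll, screwdriver, cleaner, air_cylinder from where it was at the start of the episode above 0.02 m).
It also fails if it takes over 40 s, if anything falls off the work surface, if the arm or the gripper's body presses on something with over 40 N, if the wrist force passes 120 N, or if a joint passes its speed limit or range.

### The arm

A 6-joint arm with a two-finger parallel gripper is mounted at the origin on the work surface. World frame = base frame: x ahead of the robot, y to its left, z up, the work surface at z = 0. Lengths are in m, angles in rad, forces in N, time in s.
With the tool pointing down it reaches from about 0.325 to 0.9 m from the base axis. Payload 3.5 kg.
Tool frame: the origin (TCP) lies midway between the tips of the shut fingers; the grasp point (between the pads) lies 19 mm behind it; z points along the fingers, y is the direction in which the jaws open and shut (so a half turn about z gives the same grasp; the last joint's range is limited). The gripper opens to 85 mm and grips with 20 to 120 N. Pads are 22 mm wide; open, the fingers measure 114 mm over their backs; the gripper's body (76 mm by 85 mm) begins 54 mm behind the grasp point. The pads swing forward as they close: fully open they stand 13 mm farther back than shut.
Start: joints at [-1.431, 0.276, -0.026, 1.268, 0, 1.467], TCP at [0.15, -0.607, 0.231] pointing down, gripper open.
Joint ranges: [-3.12, 3.12], [-0.85, 1.88], [-1.08, 1.24], [-1.95, 2.15], [-1.57, 1.53], [-3.14, 3.14]. Speed limits (rad/s): [2.57, 2.57, 3.14, 3.14, 3.14, 3.14].

### API

Orientations are given as a unit quaternion [x, y, z, w].
In Python, from cell import monitor, optics, close_job gives the robot as it stands. The module is installed in compiled form; this text tells all that it offers.
- The arm moves only by the shell command python3 -m creep 'ROWS' [FORCE]. ROWS is a JSON object of lists of equal length, an entry for each row: "translation": the shift along the tool's x, y, z in cm, a list of three; "roll": the turn about the tool's z in degrees; "jaw": the closure, from 0 (fully open) to 1 (shut). A call has 1 to 8 rows; each row is the pose to reach, as a shift and turn from the pose commanded when the call began, along the tool's axes at that moment; what a row does not reach only later rows make up. A row lasts 1/12 s, in which the tool goes at most 41.7 mm and 7.16 degrees, less where a joint would pass 70% of its speed; a pose out of reach is approached as far as the arm can. A call with a gripper value outside its range is refused whole. The fingers move at their own pace and stop on an object; FORCE is the grip in N (left out, the last holds). Time passes only in rows, so rows that repeat a pose let the fingers close. It gives the time, the measured TCP pose, the force and the opening at its end, in the units of the state.
- monitor.read_state(): the state, without advancing time (a new reading comes with each control period).
- optics.capture(name): name is "scene" or "top" or "wrist"; returns the picture (480x640x3 uint8, blue, green, red); there is no depth.
- optics.camera_model(name): a dict with "camera_matrix" (3x3 intrinsics, pixels), "origin" and "rotation" of the camera in the world. Camera axes: x right, y down, z forward; pixel columns grow to the right and rows downward; lengths in m; the calibration is good to about 2 mm. A picture is of the moment at which its call begins: read the wrist's pose just before it. camera_model takes no time and is no camera call; for the wrist camera it gives the pose at the moment of the call.
- close_job(): hands the job in, once; it reports no verdict.
The state is a dict: "time_s": time; "joint_positions": joint angles; "dq": joint speeds; "joint_efforts": joint torques, N m; "position": TCP position; "orientation": TCP orientation; "contact_force": force on the tool from outside, world axes, zero at the start; "wrist_torque": the same for the moment, N m; "opening": finger opening in m.
Only numpy, scipy, OpenCV 4.12 (cv2) and the standard library are available. Lean on these libraries where they do the work, as an engineer would, in place of code of your own. Each camera call takes 0.05 s, during which the arm holds its last target.

## Working session

There is one attempt and no reset: what is moved stays moved. The work goes in short steps, Python scripts to look and compute and a shell command to move; the robot and the scene stay as the last step left them, time stands still between calls to the robot, and variables do not carry over. Pictures are saved under pics/ and viewed, and the job is handed in when it is done.

```bash
mkdir -p pics; python3 - <<'E'
from cell import monitor, optics
import cv2
s=monitor.read_state()
print(s)
for n in ["scene","top"]:
    m=optics.camera_model(n); print(n,m)
    cv2.imwrite(f"pics/{n}0.png",optics.capture(n))
E
```

```text
{'time_s': 0.0, 'joint_positions': array([-1.43139509e+00,  2.77141217e-01, -2.78752072e-02,  1.26794783e+00,
       -1.59283889e-05,  1.46740873e+00]), 'dq': array([ 1.80815587e-04, -2.41584174e-04,  5.65224448e-04,  3.14288715e-04,
        1.24204657e-05,  1.92906974e-03]), 'joint_efforts': array([-1.46737788e-03, -4.45512342e+01,  2.95200616e+01,  1.62795943e-02,
       -1.75062200e-04,  5.92733286e-06]), 'position': array([ 0.15014467, -0.60592082,  0.23015722]), 'orientation': array([ 9.92640158e-01,  1.21096418e-01, -2.74805369e-05, -1.08364221e-03]), 'contact_force': array([-0.05058733,  0.28083191,  0.09734763]), 'wrist_torque': array([-0.01296897, -0.05620669,  0.01384712]), 'opening': 0.08521289000203386}
scene {'camera_matrix': array([[467.37535981,   0.        , 324.81862075],
       [  0.        , 467.37535981, 235.20400572],
       [  0.        ,   0.        ,   1.        ]]), 'origin': array([ 0.95124946, -0.66740045,  0.91383398]), 'rotation': array([ 0.88933424,  0.27646777, -0.0986259 , -0.35060392])}
top {'camera_matrix': array([[451.65401441,   0.        , 324.80441067],
       [  0.        , 451.65401441, 243.45551128],
       [  0.        ,   0.        ,   1.        ]]), 'origin': array([ 0.39411476, -0.02224908,  1.20011826]), 'rotation': array([-0.70143105,  0.71005759, -0.04257571,  0.04472143])}
```

View pics/scene0.png

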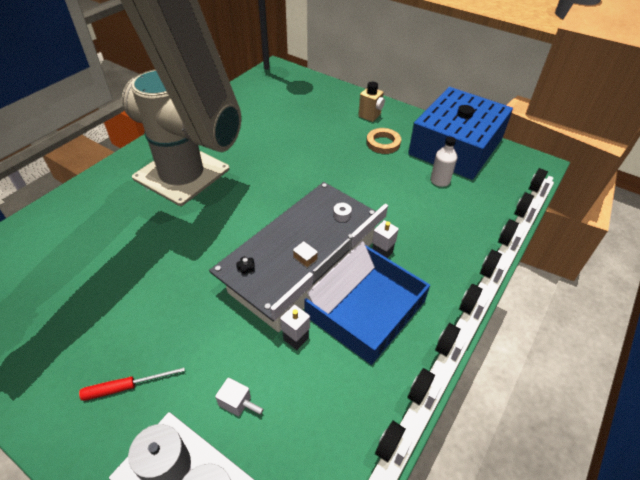

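View pics/top0.png

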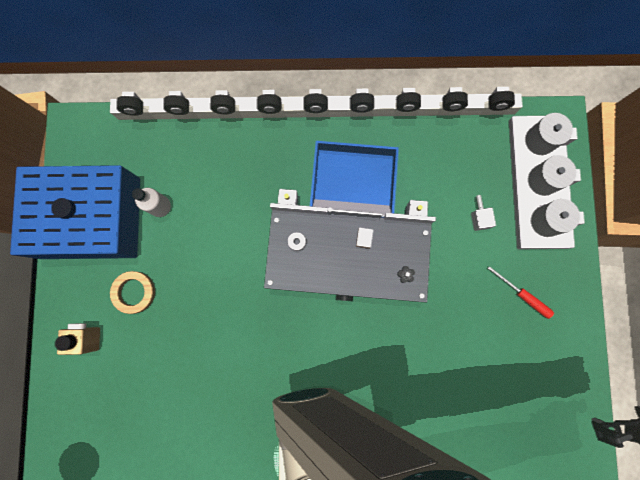

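The top view (up is +x, left is +y) shows the deck around (350,250), offcut at (365,237), roller at (296,241), star knob at (406,274), and the fence along row ~212. I'll enlarge it to measure.

```bash
python3 - <<'E'
import cv2
i=cv2.imread("pics/top0.png")
c=i[180:310,250:450]
cv2.imwrite("pics/crop0.png",cv2.resize(c,None,fx=4,fy=4,interpolation=cv2.INTER_CUBIC))
E
```

```text
(no output)
```

View pics/crop0.png

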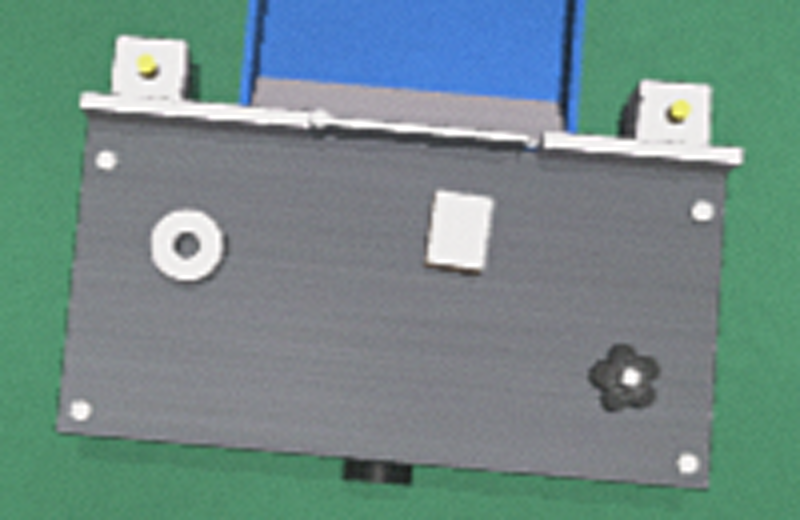

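```bash
cat > h.py <<'E'
import numpy as np, cv2
from cell import optics
from scipy.spatial.transform import Rotation as R
def ray(name,px,z,m=None):
    m=m or optics.camera_model(name)
    K=m["camera_matrix"]; q=m["rotation"]; Rm=R.from_quat(q).as_matrix() if np.size(q)==4 else np.array(q)
    px=np.atleast_2d(px).astype(float)
    d=np.c_[px,np.ones(len(px))]@np.linalg.inv(K).T@Rm.T
    o=np.array(m["origin"]); t=(z-o[2])/d[:,2]
    return o+d*t[:,None]
def proj(name,P,m=None):
    m=m or optics.camera_model(name)
    q=m["rotation"]; Rm=R.from_quat(q).as_matrix() if np.size(q)==4 else np.array(q)
    c=(np.atleast_2d(P)-m["origin"])@Rm@np.array(m["camera_matrix"]).T
    return c[:,:2]/c[:,2:]
E
python3 - <<'E'
from h import *
i=cv2.imread("pics/top0.png")
cc=lambda x,y:(250+x/4-.375,180+y/4-.375)
n=ray("top",[cc(58,432),cc(708,488)],.09)
f=ray("top",[cc(82,106),cc(742,162)],.13)
print(n,f)
for a in(n,f): d=a[0]-a[1]; print(np.linalg.norm(d),np.degrees(np.arctan2(-d[0],d[1])))
y=(n[0]-n[1]+f[0]-f[1])[:2]; y/=np.linalg.norm(y); x=np.array([y[1],-y[0]])
print("yaw",np.degrees(np.arctan2(x[1],x[0])))
o1=n.mean(0)[:2]+.2*x; o2=f.mean(0)[:2]+.005*x; print(o1,o2)
O=(o1+o2)/2
np.savez("deck.npz",O=O,x=x,y=y)
hsv=cv2.cvtColor(i,cv2.COLOR_BGR2HSV)
m=((hsv[...,2]>170)&(hsv[...,1]<60)).astype(np.uint8); w=np.zeros_like(m); w[222:252,350:380]=1; m*=w
big=cv2.resize(i[222:252,350:380],None,fx=8,fy=8,interpolation=cv2.INTER_CUBIC)
h=cv2.cvtColor(big,cv2.COLOR_BGR2HSV); mm=((h[...,2]>165)&(h[...,1]<50)).astype(np.uint8)
c=max(cv2.findContours(mm,0,2)[0],key=cv2.contourArea); b=cv2.boxPoints(cv2.minAreaRect(c))
px=(b+.5)/8-.5+[350,222]
P=ray("top",px,.118)[:,:2]; D=np.c_[(P-O)@x,(P-O)@y]
print(px.round(1),D.round(4),D.mean(0), P.mean(0))
for k in range(4):
    e=D[(k+1)%4]-D[k]; print(np.linalg.norm(e),np.degrees(np.arctan2(e[1],e[0])))
for nm,p,z in(("roller",cc(187,245),.115),("knob",cc(626,377),.11),("hinge",cc(318,119),.13),("flapfree",cc(530,140),.129)):
    q=ray("top",p,z)[0,:2]-O; print(nm,q@x,q@y)
# cross-check in scene
i=cv2.imread("pics/scene0.png")
def W(a,b,z): return np.r_[O+a*x+b*y,z]
pts=[W(-.2,.2,.09),W(-.2,-.2,.09),W(-.005,.2,.13),W(-.005,-.2,.13),W(*D.mean(0),.118)]
s=i[180:330,200:440].copy(); s=cv2.resize(s,None,fx=3,fy=3)
for p in proj("scene",pts): cv2.circle(s,tuple(int(v) for v in (p-[200,180])*3),4,(0,0,255),1)
cv2.imwrite("pics/sc1.png",s)
E
```

```text
[[ 0.42486203  0.13015453  0.09      ]
 [ 0.38612088 -0.26598319  0.09      ]] [[ 0.61942997  0.1110712   0.13      ]
 [ 0.58014257 -0.28529974  0.13      ]]
0.3980275961435681 -5.585602586367271
0.3983132179826298 -5.6605403403766505
yaw -5.623084902255029
[ 0.60452906 -0.08751111] [ 0.60476221 -0.08760419]
[[355.8 245.2]
 [358.4 226.7]
 [373.3 228.8]
 [370.7 247.2]] [[-0.0801 -0.0149]
 [-0.0346 -0.0177]
 [-0.0366 -0.054 ]
 [-0.0821 -0.051 ]] [-0.05837904 -0.03439318] [ 0.54317753 -0.11606513]
0.04561043962001819 -3.470101045794634
0.03637543852892569 -93.19754744738896
0.04557980805839267 176.29901415188795
0.036191929661327164 86.85291417139646
roller -0.08167224986830691 0.1292288251366031
knob -0.13827388296021179 -0.1415330234881481
hinge -0.0005553078689393525 0.056575973452782466
flapfree -0.002282658947696073 -0.07164249097277853
```

View pics/sc1.png

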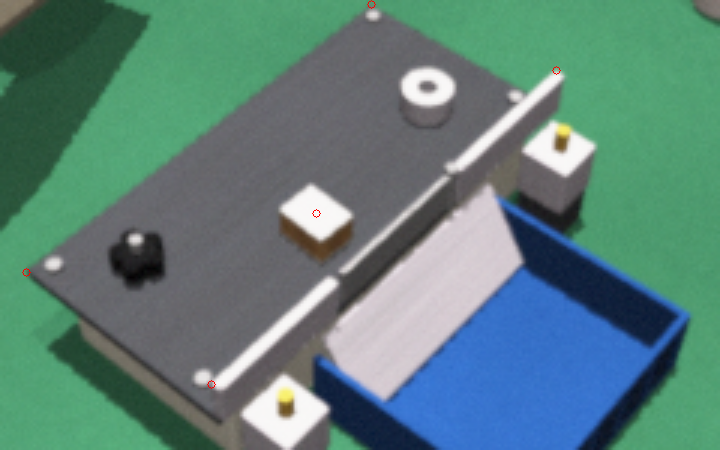

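The deck pose fits to within 0.3 mm across two heights, and its edge lengths come out at 398 mm against 400. The scene view shows the same corners and offcut centre. The offcut is at deck (-58,-34) mm, turned -3.4°.

My plan is to open the jaws fully and turn the tool's y axis to about 15° left of deck x. One finger then comes down between the offcut and the flap, left of the offcut, and the other comes down behind the offcut. A straight +x push does the rest.

```bash
cat >> h.py <<'E'
def goto(dx,dy,z,alpha=15.):
    """print the shift in tool axes (cm) + roll (deg) to TCP at deck (dx,dy), height z, tool y at alpha deg from deck x"""
    from cell import monitor
    d=np.load("deck.npz"); s=monitor.read_state()
    p=np.array(s["position"]); M=R.from_quat(s["orientation"]).as_matrix()
    t=np.r_[d["O"]+dx*d["x"]+dy*d["y"],z]
    a=np.degrees(np.arctan2(M[1,1],M[0,1])); want=alpha+np.degrees(np.arctan2(d["x"][1],d["x"][0]))
    r=-((want-a+180)%360-180)
    q=p[:2]-d["O"]
    print("t",round(s["time_s"],2),"deck now",(q@d["x"]).round(4),(q@d["y"]).round(4),p[2].round(4),"tooly",round(a,1),"F",np.round(s["contact_force"],2),"open",s["opening"])
    print("shift cm",(M.T@(t-p)*100).round(2),"roll",round(r,1), "deck x in tool",(M.T@np.r_[d["x"],0]).round(3))
E
python3 -c "
from h import *
goto(-.067,-.016,.23)"
```

```text
t 0.1 deck now -0.4015 -0.5604 0.2302 tooly -76.1 F [ 0.    0.6  -0.62] open 0.08522636452386885
shift cm [ 49.73 -40.12   0.12] roll -85.5 deck x in tool [ 0.942  0.334 -0.001]
```

```bash
python3 -m creep '{"translation":[[3,-2.4,0],[6,-4.8,0],[9,-7.2,0],[12,-9.6,0],[15,-12,0],[18,-14.5,0],[21,-17,0],[24,-19.5,0]],"roll":[-5,-10,-15,-20,-25,-30,-36,-42],"jaw":[0,0,0,0,0,0,0,0]}'; python3 -c "
from h import *
goto(-.067,-.016,.23)"
```

```text
time_s: 0.77
position: [0.3368, -0.3577, 0.2309]
orientation: [0.882, 0.471, 0.0, -0.0]
contact_force: [1.4, -0.4, 0.0]
opening: 0.0853
t 0.77 deck now -0.2401 -0.2951 0.2309 tooly -33.8 F [ 1.4  -0.44  0.04] open 0.08530010245062154
shift cm [32.78  2.06  0.1 ] roll -43.2 deck x in tool [ 0.472  0.881 -0.   ]
```

```bash
python3 -m creep '{"translation":[[4,0.2,0],[8,0.5,0],[12,0.7,0],[16,1,0],[20,1.2,0],[24,1.5,0],[28,1.8,0],[32,2,0]],"roll":[-6,-12,-18,-24,-30,-36,-42,-43.2],"jaw":[0,0,0,0,0,0,0,0]}'; python3 -m creep '{"translation":[[0.7,0,0],[0.7,0,0]],"roll":[0,0],"jaw":[0,0]}'; python3 -c "
from h import *
cv2.imwrite('pics/w1.png',optics.capture('wrist'))
cv2.imwrite('pics/t1.png',optics.capture('top')[150:330,220:460].repeat(3,0).repeat(3,1))
goto(-.067,-.016,.13)"
```

```text
time_s: 1.43
position: [0.5329, -0.104, 0.231]
orientation: [0.647, 0.762, -0.0, -0.0]
contact_force: [0.6, -0.4, -1.3]
opening: 0.0858
time_s: 1.6
position: [0.5312, -0.0966, 0.2307]
orientation: [0.647, 0.762, -0.0, -0.001]
contact_force: [-0.9, -0.3, -1.0]
opening: 0.0853
t 1.7 deck now -0.0728 -0.0187 0.2308 tooly 9.1 F [-0.32  0.66  0.57] open 0.08529349771621848
shift cm [ 0.11  0.65 10.08] roll -0.3 deck x in tool [-0.255  0.967 -0.001]
```

View pics/w1.png

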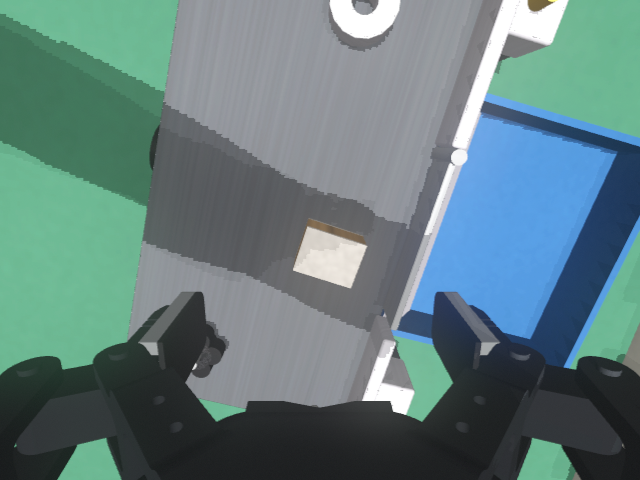

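Wrist view: the offcut's white face is centred near (331,256), and the fingertips are at about (200,320) and (440,320). I'll check both against the top-camera fix.

```bash
python3 - <<'E'
from h import *
from cell import monitor
d=np.load("deck.npz"); O,x,y=d["O"],d["x"],d["y"]
D=lambda P:np.c_[(P[:,:2]-O)@x,(P[:,:2]-O)@y].round(4)
s=monitor.read_state();M=R.from_quat(s["orientation"]).as_matrix()
print("offcut corners",D(ray("wrist",[[306,228],[366,243],[352,288],[293,270]],.118)), D(ray("wrist",[331,257],.118)))
print("hinge",D(ray("wrist",[459,157],.13)))
for zz in(.231,.2435):
  P=ray("wrist",[[203,292],[203,355],[437,292],[437,355],[181,292],[460,292]],zz); print(zz,((P-s["position"])@M).round(4).tolist())
E
```

```text
offcut corners [[-0.0828 -0.0208]
 [-0.0393 -0.0206]
 [-0.0394 -0.0559]
 [-0.0842 -0.0533]] [[-0.0604 -0.0369]]
hinge [[-0.0012  0.0516]]
0.231 [[0.0028, -0.0481, -0.0001], [-0.0263, -0.0505, -0.0001], [0.0028, 0.047, -0.0003], [-0.0263, 0.0493, -0.0003], [0.0028, -0.0571, -0.0001], [0.0028, 0.0563, -0.0003]]
0.2435 [[0.0084, -0.044, -0.0126], [-0.0181, -0.0462, -0.0126], [0.0084, 0.0428, -0.0128], [-0.0181, 0.0449, -0.0128], [0.0084, -0.0522, -0.0126], [0.0084, 0.0513, -0.0128]]
```

View pics/t1.png

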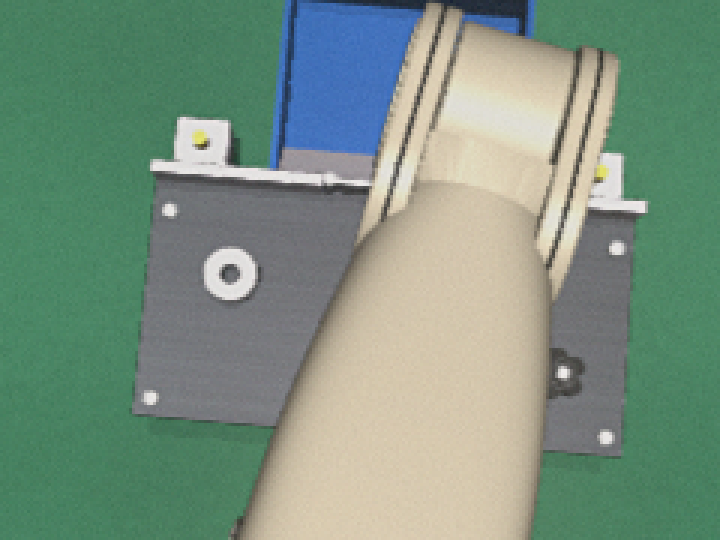

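The pads are as assumed: tips 13 mm up, inner faces at ±43 mm. The offcut agrees too, once I correct for the small bias the hinge shows. The top view shows the arm over the deck with the roller and knob undisturbed. Next I go down.

```bash
python3 -m creep '{"translation":[[0.1,0.6,0],[0.1,0.6,2],[0.1,0.6,5],[0.1,0.6,8],[0.1,0.6,10],[0.1,0.6,11],[0.1,0.6,12],[0.1,0.6,12]],"roll":[0,0,0,0,0,0,0,0],"jaw":[0,0,0,0,0,0,0,0]}';python3 -c "
from h import *
cv2.imwrite('pics/w2.png',optics.capture('wrist'))
cv2.imwrite('pics/s2.png',optics.capture('scene')[150:330,200:440].repeat(3,0).repeat(3,1))
goto(-.067,-.016,.084)"
```

```text
time_s: 2.37
position: [0.5357, -0.0976, 0.1099]
orientation: [0.649, 0.761, -0.001, -0.001]
contact_force: [-0.3, -0.0, 1.0]
opening: 0.0852
t 2.47 deck now -0.0658 -0.0167 0.1121 tooly 9.1 F [-0.69  0.88  0.2 ] open 0.0854687106551063
shift cm [ 0.1  -0.1   2.81] roll -0.3 deck x in tool [-0.253  0.967  0.001]
```

View pics/w2.png

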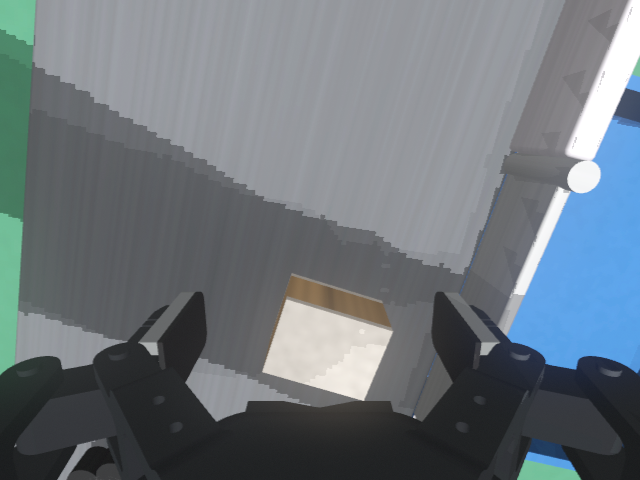

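View pics/s2.png

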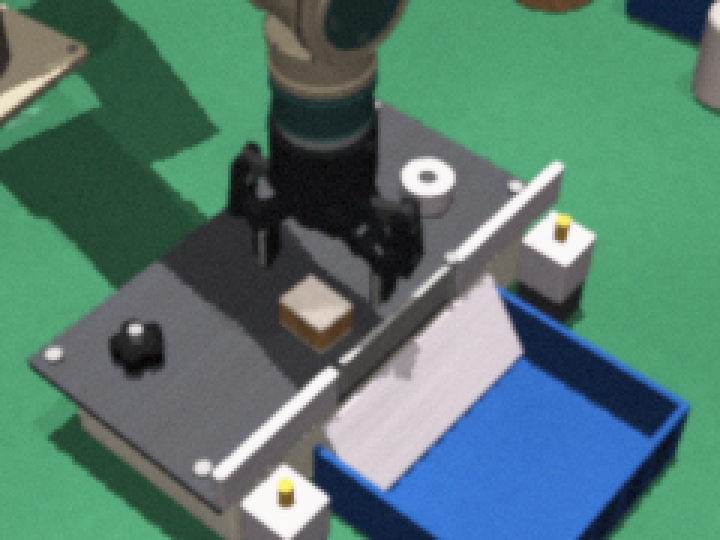

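Wrist view: the front finger's tip (455,320) is in the gap between the offcut (its near face at 390,310) and the flap, to the left of the offcut. The rear finger (190,320) is well behind the offcut. The scene view shows the same, so I go down the rest of the way.

```bash
python3 -m creep '{"translation":[[0.1,-0.1,1],[0.1,-0.1,1.8],[0.1,-0.1,2.4],[0.1,-0.1,2.6],[0.1,-0.1,2.6]],"roll":[0,0,0,0,0],"jaw":[0,0,0,0,0]}';python3 -c "
from h import *
cv2.imwrite('pics/s3.png',optics.capture('scene')[150:330,200:440].repeat(3,0).repeat(3,1))
goto(-.037,-.016,.084)"
```

```text
time_s: 2.88
position: [0.535, -0.0959, 0.0844]
orientation: [0.649, 0.761, -0.0, -0.001]
contact_force: [-0.2, -0.9, 0.3]
opening: 0.0853
t 2.93 deck now -0.0681 -0.0152 0.0849 tooly 9.1 F [-0.26 -0.47 -0.4 ] open 0.08589573018645727
shift cm [-0.87  2.98  0.09] roll -0.3 deck x in tool [-0.254  0.967 -0.001]
```

View pics/s3.png

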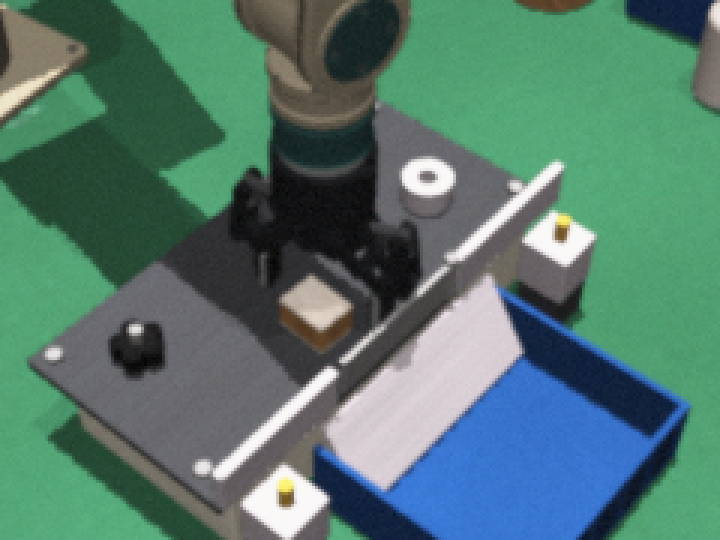

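Both fingers are down beside the deck with no contact. Now the push along deck +x, 4 cm first.

```bash
python3 -m creep '{"translation":[[-0.13,0.5,0],[-0.26,1,0],[-0.39,1.5,0],[-0.52,2,0],[-0.65,2.5,0],[-0.78,3,0],[-0.91,3.5,0],[-1.04,4,0]],"roll":[0,0,0,0,0,0,0,0],"jaw":[0,0,0,0,0,0,0,0]}';python3 -c "
from h import *
cv2.imwrite('pics/s4.png',optics.capture('scene')[150:330,200:440].repeat(3,0).repeat(3,1))
cv2.imwrite('pics/w4.png',optics.capture('wrist'))
goto(0.005,-.016,.084)"
```

```text
time_s: 3.6
position: [0.5767, -0.1001, 0.085]
orientation: [0.649, 0.761, -0.001, -0.001]
contact_force: [-4.2, 1.2, -0.5]
opening: 0.0856
t 3.7 deck now -0.0253 -0.0156 0.0852 tooly 9.1 F [-2.71 -0.85 -0.68] open 0.08548992114401248
shift cm [-0.81  2.93  0.12] roll -0.3 deck x in tool [-0.254  0.967  0.001]
```

View pics/s4.png

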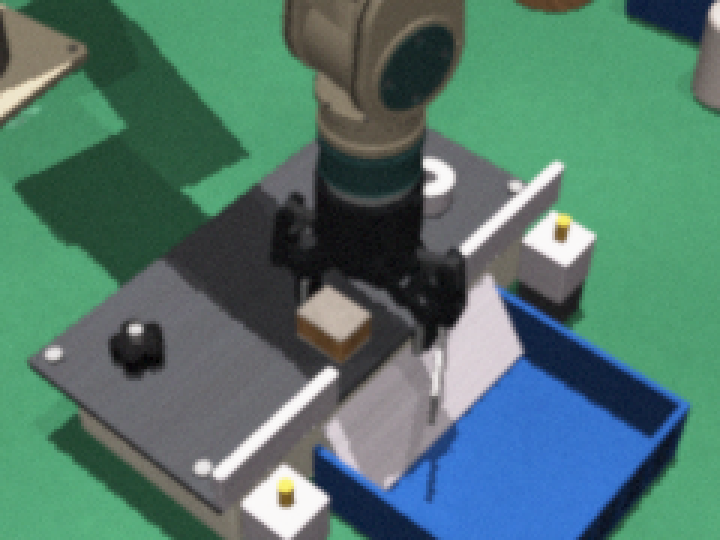

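View pics/w4.png

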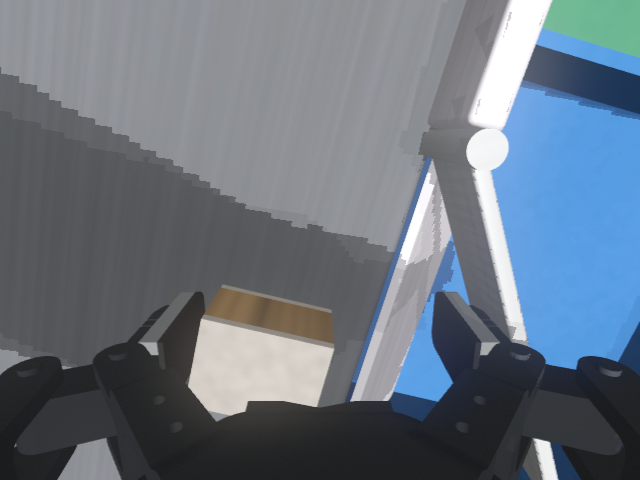

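The flap is open by about 0.6 rad against the front finger (wrist view, hinge at (488,150), plate running to (540,470)). The offcut (262,370) is squared up on the rear pad and clear of the flap. The force is about 3–4 N. I keep pushing.

```bash
python3 -m creep '{"translation":[[-0.13,0.5,0],[-0.26,1,0],[-0.39,1.5,0],[-0.52,2,0],[-0.65,2.5,0],[-0.78,3,0],[-0.85,3.3,0],[-0.85,3.3,0]],"roll":[0,0,0,0,0,0,0,0],"jaw":[0,0,0,0,0,0,0,0]}';python3 -c "
from h import *
cv2.imwrite('pics/s5.png',optics.capture('scene')[150:330,200:440].repeat(3,0).repeat(3,1))
cv2.imwrite('pics/w5.png',optics.capture('wrist'))
goto(0.005,-.016,.084)"
```

```text
time_s: 4.37
position: [0.6123, -0.1038, 0.0855]
orientation: [0.649, 0.761, 0.0, 0.001]
contact_force: [-0.7, -2.5, -0.2]
opening: 0.0853
t 4.47 deck now 0.0089 -0.0157 0.0856 tooly 9.1 F [-0.88 -2.58 -0.79] open 0.08522527154540704
shift cm [ 0.07 -0.38  0.16] roll -0.3 deck x in tool [-0.254  0.967  0.002]
```

View pics/s5.png

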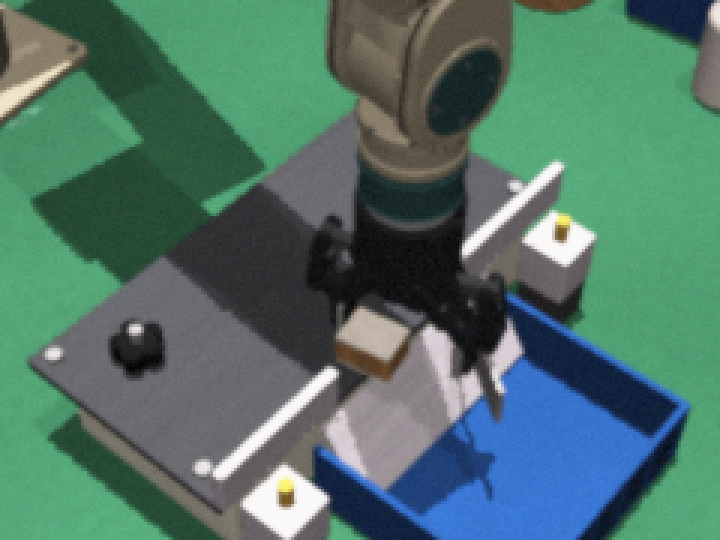

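View pics/w5.png

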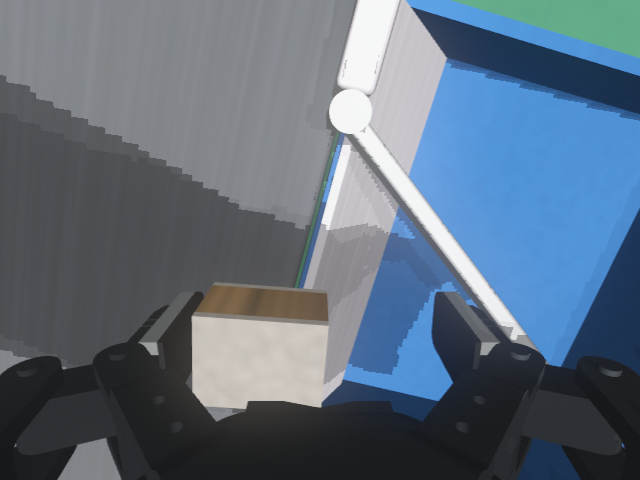

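The flap is now at about 1 rad, held by the front finger. The offcut is flush on the rear pad with its centre about 10 mm short of the edge, and well clear of the flap. I'll push slowly over the edge.

```bash
python3 -m creep '{"translation":[[-0.1,0.4,0],[-0.2,0.8,0],[-0.28,1.1,0],[-0.36,1.4,0],[-0.44,1.7,0],[-0.52,2,0],[-0.57,2.2,0],[-0.62,2.4,0]],"roll":[0,0,0,0,0,0,0,0],"jaw":[0,0,0,0,0,0,0,0]}';python3 -c "
from h import *
cv2.imwrite('pics/s6.png',optics.capture('scene')[150:330,200:440].repeat(3,0).repeat(3,1))
cv2.imwrite('pics/w6.png',optics.capture('wrist'))
goto(0.045,-.016,.084)"
```

```text
time_s: 5.13
position: [0.636, -0.1056, 0.0853]
orientation: [0.649, 0.761, 0.0, 0.0]
contact_force: [-2.3, -0.6, -0.1]
opening: 0.0854
t 5.23 deck now 0.0332 -0.0151 0.0854 tooly 9.1 F [-0.97 -2.02 -0.17] open 0.08510144107831157
shift cm [-0.39  1.12  0.14] roll -0.3 deck x in tool [-0.254  0.967  0.001]
```

View pics/s6.png

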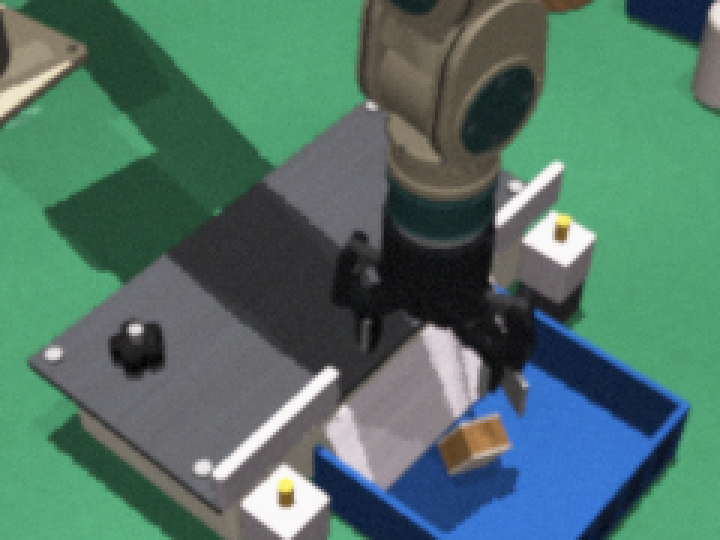

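View pics/w6.png

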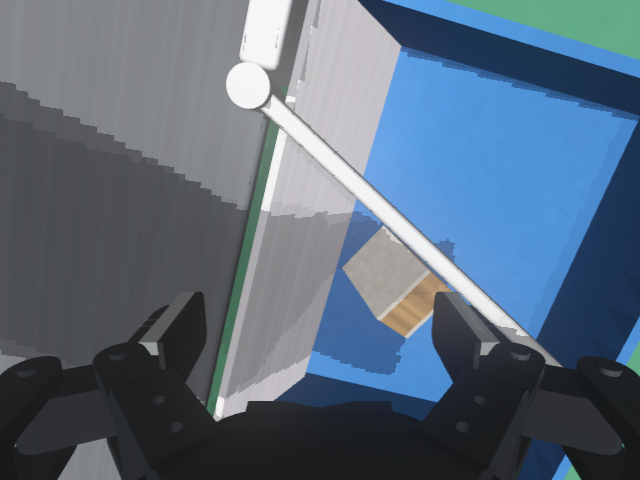

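The offcut has dropped into the bin (scene view, (475,445)) while the flap was still held open. Now I back out along the same line so that the flap follows the finger shut.

```bash
python3 -m creep '{"translation":[[0.3,-1.2,0],[0.6,-2.4,0],[0.95,-3.6,0],[1.25,-4.8,0],[1.6,-6,0],[1.9,-7.2,0],[2.2,-8.4,0],[2.5,-9.5,0]],"roll":[0,0,0,0,0,0,0,0],"jaw":[0,0,0,0,0,0,0,0]}';python3 -m creep '{"translation":[[0.05,-0.3,0],[0.05,-0.3,0],[0.05,-0.3,0]],"roll":[0,0,0],"jaw":[0,0,0]}';python3 -c "
from h import *
cv2.imwrite('pics/s7.png',optics.capture('scene')[150:330,200:440].repeat(3,0).repeat(3,1))
goto(-.067,-.016,.23)"
```

```text
time_s: 5.9
position: [0.5381, -0.0958, 0.0858]
orientation: [0.649, 0.761, 0.001, 0.001]
contact_force: [0.6, -0.5, 0.7]
opening: 0.0854
time_s: 6.15
position: [0.5356, -0.0961, 0.0857]
orientation: [0.649, 0.761, 0.001, 0.001]
contact_force: [0.7, 0.2, -0.3]
opening: 0.0852
t 6.2 deck now -0.0676 -0.0153 0.0857 tooly 9.1 F [ 0.29 -1.11  0.16] open 0.08560126606229611
shift cm [ -0.09   0.07 -14.43] roll -0.3 deck x in tool [-0.254  0.967  0.002]
```

View pics/s7.png

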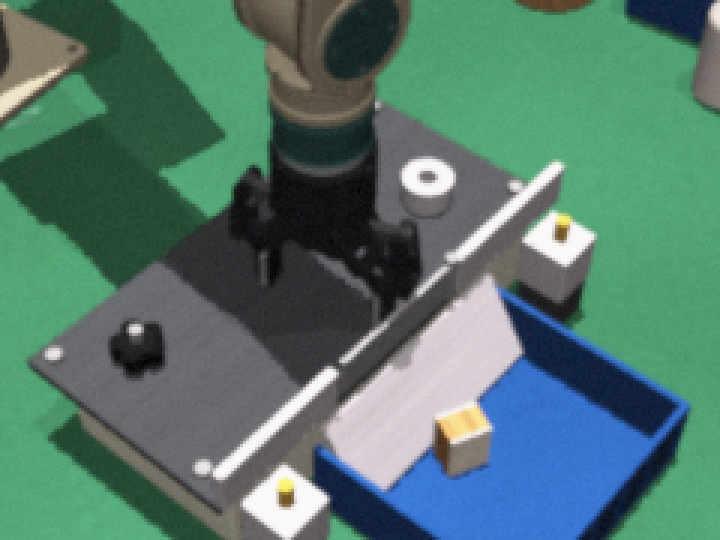

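The flap is shut and the offcut is on the bin floor (465,440). I lift straight up, then move back for a final top view.

```bash
python3 -m creep '{"translation":[[0,0,-2],[0,0,-5],[0,0,-9],[0,0,-13],[0,0,-16],[0,-3,-18],[0,-7,-18],[0,-11,-18]],"roll":[0,0,0,0,0,0,0,0],"jaw":[0,0,0,0,0,0,0,0]}';python3 -m creep '{"translation":[[0,-4,0],[0,-8,0],[0,-8,0],[0,-8,0],[0,-8,0]],"roll":[0,0,0,0,0],"jaw":[0,0,0,0,0]}';python3 -c "
from h import *
a=optics.capture('scene');b=optics.capture('top')
cv2.imwrite('pics/s8.png',a);cv2.imwrite('pics/t8.png',b[130:310,240:440].repeat(3,0).repeat(3,1))
goto(-.067,-.016,.23)
i0=cv2.imread('pics/top0.png')
d=np.load('deck.npz')
h=cv2.cvtColor(b,cv2.COLOR_BGR2HSV); m=((h[...,0]<90)|(h[...,1]<90)).astype(np.uint8); w=np.zeros_like(m); w[148:198,320:394]=1
c=max(cv2.findContours(m*w,0,2)[0],key=cv2.contourArea); r=cv2.minAreaRect(c); print('bin obj',r)
q=ray('top',r[0],.05)[0,:2]-d['O']; print(q@d['x'],q@d['y'])
"
```

```text
time_s: 6.87
position: [0.4278, -0.1143, 0.2678]
orientation: [0.648, 0.762, 0.001, 0.003]
contact_force: [-0.2, 0.2, 0.6]
opening: 0.0855
time_s: 7.28
position: [0.3482, -0.1267, 0.266]
orientation: [0.649, 0.761, 0.0, 0.001]
contact_force: [0.1, 0.1, 1.0]
opening: 0.0857
t 7.38 deck now -0.251 -0.0638 0.2658 tooly 9.2 F [-0.89  0.78 -0.59] open 0.0855757374452974
shift cm [-0.07 19.    3.6 ] roll -0.2 deck x in tool [-0.255  0.967  0.001]
bin obj ((356.4999694824219, 193.0), (14.310833930969238, 13.86362075805664), 26.56505012512207)
0.0647927184078748 -0.009785575113550198
```

View pics/s8.png

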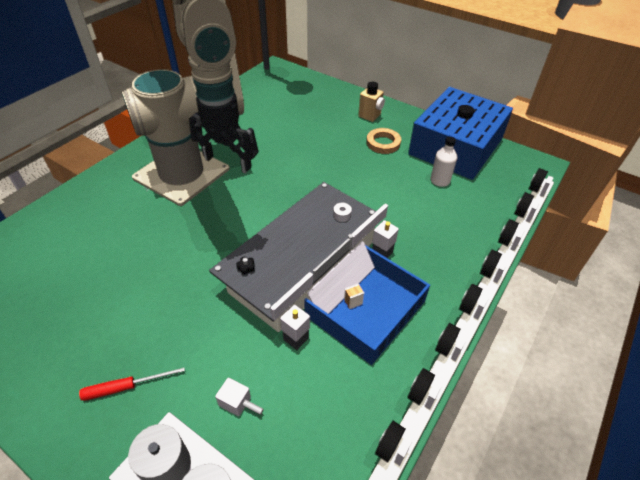

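View pics/t8.png

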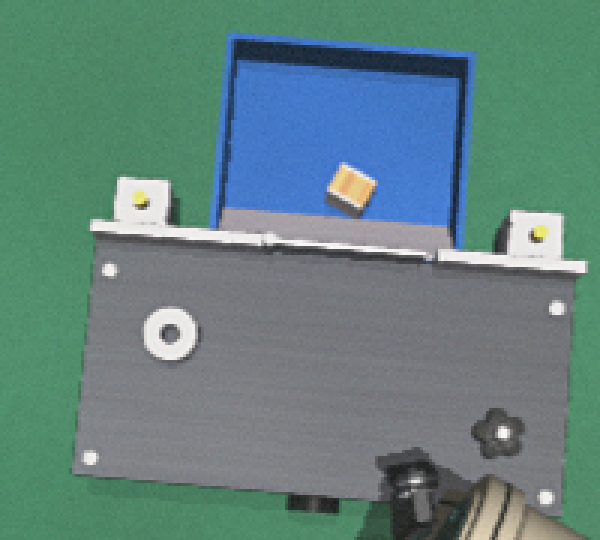

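The offcut stands in the bin at about deck (65,-10) mm, in the same place in both of the last scene pictures. The flap is in line with the fence, and nothing else has moved. Handing in.

```bash
python3 -c "
from cell import close_job
print(close_job())"
```

```text
the job is handed in; nothing more can be done
None
```

The offcut is in the bin, the flap has swung shut behind it, and I handed the job in at about 7.4 s; `close_job()` gives no verdict.

- **What I did:** I used fully open jaws, turned about 15° from the deck's x direction. The front finger pushed the flap open to about 1 rad. In the same straight push the rear finger slid the offcut over the deck edge, about 60 mm in all, and it dropped into the bin. I then backed out along the same line so the flap followed the finger shut, and lifted clear.
- **Last checks:**
  - The offcut is standing on end on the bin floor at about deck (65, -10) mm. It did not move between the last two scene pictures.
  - The flap is in line with the fence.
  - The roller, knob, edging roll, cleaner, screwdriver and air cylinder look to be where they were at the start; I judged this by eye.
  - The gripper is clear of everything, and the force reads about 1 N, which is noise.
- **Flap contact and disagreements:**
  - The wrist camera read points about 2–3 mm off the top camera. The hinge showed the same offset, so I treated it as calibration error.
  - I could not measure the force between the offcut and the flap. In the pictures they stayed clear of each other up to the deck edge. The drop itself happened between pictures; the next ones show the offcut already down in the bin.

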